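Clamp a brittle test bar with a thumbscrew

TASK

Slide the white bar lying in the clamp fixture gently all the way in until it meets the end stop. Then turn the fixture's knurled thumbscrew clockwise until its foot seats on the bar and holds it finger-tight, stopping as soon as the resistance has clearly risen, for the bar is brittle and cracks if the screw is forced or the bar is pressed hard. Let go and leave the other things on the bench alone.

Things in the scene. Friction and masses are not known exactly. Their poses are not given: they have to be found in the camera images.
- fixture: Steel clamp fixture bolted to the bench, sizes in mm. Origin on the bench, straight under the thumbscrew's axis; z up, +x the way the bar slides in, y across. Dark base plate 110 x 110 x 10 from x = -43 to 67. A bridge (columns at y = +-36; crossbar 28 in x, 88 in y, top at z = 84) straddles the bar and carries the thumbscrew. Cheeks from x = -33 to 32, tops at z = 44, guide the bar with 1.5 play a side.
- screw_axis (a point): Fixed point of the fixture on the thumbscrew's upright axis, 105 mm above the bench; axes as the fixture's. The thumbscrew's head is a knurled steel cylinder, diameter 28, height 22 mm, on a 10 mm neck above the bridge: seated, the head spans z = 94 to 116 mm; at the start it stands an unknown 1.5 to 5 mm higher. Clockwise from above tightens, sinking 8 mm per full turn.
- foot_point (a point): Fixed point on the screw's axis at the bar's top, 46 mm above the bench, where the screw's 22 mm wide foot seats. The free screw takes some 0.05 N m and stays where left. The foot meets the bar after an unknown 1.3 to 3.7 rad; then the torque rises some 0.3 N m per rad. Finger-tight: 0.12 to 0.22 N m; the bar cracks above some 0.28. The head is sprung (1.5 N m/rad) and twists back when let go.
- anvil: Aluminium rail fixed in the fixture, on which the bar lies; origin and axes as the fixture's. Top 34 mm above the bench, from x = -133 to 35 mm; 18 mm wide in front of the cheeks, so narrower than the bar, whose long sides can be gripped there, and 33 mm wide between the cheeks.
- bar: White ceramic test bar 150 x 30 x 12 mm, about 0.14 kg, loose, lying on the rail between the cheeks. Origin at the centre of its underside, x along its length towards the end stop, z up. At the start it is 12 to 30 mm short of the stop; fully home its origin is at fixture x = -40 and its near end sticks out to x = -115.
- bar_far_end (a point): Centre of the bar's far end face (bar x = +75 mm, 6 mm above its underside).
- stop_face (a point): Point on the face of the end stop, at fixture x = 35 mm, 40 mm above the bench, which the far end of the bar must meet. The stop is a steel block with its top at 50 mm.
- spare_bar: Second white bar of the same size lying flat on the bench beside the fixture, about 125 mm to its +y side; leave alone.
- spare_screw: Loose thumbscrew standing on its 28 mm head on the bench, 58 mm tall, about 110 mm to the fixture's -y side; leave alone. Origin under its centre.
- beaker: Glass beaker 66 mm wide, 85 mm tall, far left; leave alone.
- wash_bottle: White bottle 60 mm wide, 160 mm tall, far right; leave alone.
- jar: Amber jar 60 mm wide, 80 mm tall, far right; leave alone.
- screwdriver: Screwdriver lying on the bench beyond the fixture; leave alone.
Mind the look-alikes: they are no part of the job. What is shaped like the fixture but brown or purple is not meant. Leave any green look-alike of the bar alone.

How it is judged:
By the outcome, as a careful person would: the job done as asked, in the order asked, and still so for the second after the job is handed in, with the robot touching nothing.
It also fails if it takes over 72 s, if anything falls off the work surface, if the arm or the gripper's body presses on something with over 40 N, if the wrist force passes 120 N, or if a joint passes its speed limit or range.

ROBOT

A 7-joint arm with a two-finger parallel gripper is mounted at the origin on the work surface. World frame = base frame: x ahead of the robot, y to its left, z up, the work surface at z = 0. Lengths are in m, angles in rad, forces in N, time in s.
With the tool pointing down it reaches from about 0.4 to 0.85 m from the base axis. Payload 10.4 kg.
Tool frame: the origin (TCP) lies on the centre line of the jaws, within the pads' length; the fingertips stand 19 mm ahead of it and the grasp point (between the pads) is the TCP; z points along the fingers, y is the line along which they close (so a half turn about z gives the same grasp; the last joint's range is limited). The gripper opens to 87 mm and grips with 3 to 60 N. Pads are 19 mm wide; open, the fingers measure 117 mm over their backs; the gripper's body (75 mm by 190 mm) begins 51 mm behind the grasp point.
Start: joints at [1.085, 0.332, -0.065, 1.46, 0.022, 1.35, -0.088], TCP at [0.279, -0.559, 0.209] pointing down, gripper open.
Joint ranges: [-2.6, 2.6], [-0.5, 2.12], [-1.47, 1.34], [0.16, 2.42], [-1.27, 4.41], [0.06, 2.06], [-2.6, 2.6]. Speed limits (rad/s): [2.22, 2.22, 2.79, 2.79, 3.14, 3.14, 3.14].

INTERFACE

Orientations are given as a unit quaternion [x, y, z, w].
In Python, from bench import env gives the robot as it stands.
- The arm moves only by the shell command python3 -m pendant 'ROWS' [OPENING] [FORCE]. ROWS is JSON, a list that holds one entry, the list of rows, each a list of 6 numbers: the shift along the tool's x, y, z in m, then the turn, a rotation vector about the tool's x, y, z in rad. A call has 1 to 12 rows; each row is the pose to reach, as a shift and turn from the pose commanded when the call began, along the tool's axes at that moment; what a row does not reach only later rows make up. A row lasts 1/12 s, in which the tool goes at most 41.7 mm and 7.16 degrees, less where a joint would pass 70% of its speed; a pose out of reach is approached as far as the arm can. A call with a gripper value outside its range is refused whole. OPENING is the closure in counts, from 0 (fully open) to 255 (shut), set as the call begins (- or left out, the last holds). The fingers move at their own pace and stop on an object; FORCE is the grip in N (left out, the last holds). Time passes only in rows, so rows that repeat a pose let the fingers close. It gives the time, the measured TCP pose, the force, the opening and the grip force at its end, in the units of the state.
- env.get_obs(): the state, without advancing time (a new reading comes with each control period).
- env.snapshot(name): name is "scene" or "top" or "wrist"; returns a dict with "img" (420x560x3 uint8, blue, green, red), "K" (3x3 intrinsics, pixels), "R" (3x3) and "t" (3): a world point X has camera coordinates R X + t. Camera axes: x right, y down, z forward; pixel columns grow to the right and rows downward; lengths in m; the calibration is good to about 2 mm. A picture is of the moment at which its call begins. There is no depth.
- env.job_done(): hands the job in; it is judged then, once.
Trained networks look in the newest picture that a camera, given by its name, has taken for a name from the list of things; names that differ only in an ending like _2 or _b are one class to them, and where a whole thing is asked for, a point or a joint stands for the part that bears it (a point fixed in the world has none). Each returns a list of dicts, best first, with "confidence" (0 to 1); they miss things now and then, are a little off and sometimes report something else, mostly with a low value. They report only what shows in the picture. A call takes as long as a camera call. They do not tell look-alikes from the thing itself.
- env.cut_out(label, camera): "mask" (420x560 bool, what is visible of it) and "at" ([column, row] in pixels, amid what is visible of it).
The state is a dict: "t": time; "qpos": joint angles; "qvel": joint speeds; "joint_efforts": joint torques, N m; "tcp_pos": TCP position; "ee_rot": TCP orientation; "ft_force": force on the tool from outside, world axes, zero at the start; "ft_torque": the same for the moment, N m; "finger_gap": opening from 0.0 (shut) to 1.0 (fully open); "grasp_force": force on a finger pad.
Only numpy, scipy, OpenCV 4.12 (cv2) and the standard library are available. Lean on these libraries where they do the work, as an engineer would, in place of code of your own. Each camera call takes 0.05 s, during which the arm holds its last target. There are 200 camera calls.

## Working session

There is one attempt and no reset: what is moved stays moved. The work goes in short steps, Python scripts to look and compute and a shell command to move; the robot and the scene stay as the last step left them, time stands still between calls to the robot, and variables do not carry over. Pictures are saved under pics/ and viewed, at most 10 in all, crops included, and the job is handed in when it is done.

```bash
mkdir -p pics; ls; python3 - <<'E'
from bench import env
import cv2,numpy as np
o=env.get_obs();print({k:np.round(v,3) for k,v in o.items()})
ims=[]
for c in ["scene","top"]:
    s=env.snapshot(c);cv2.imwrite(f"pics/{c}0.png",s["img"])
    print(c,np.round(s["K"],1).tolist(),np.round(s["R"],4).tolist(),np.round(s["t"],4).tolist())
    for l in ["fixture","bar","spare_screw","screw_axis","anvil"]:
        print(l,[(round(d["confidence"],2),np.round(d["at"]),int(d["mask"].sum())) for d in env.cut_out(l,c)])
E
```

```text
pics
{'t': np.float64(0.0), 'qpos': array([ 1.085,  0.333, -0.065,  1.461,  0.022,  1.35 , -0.089]), 'qvel': array([ 0.   , -0.001, -0.002, -0.001, -0.   , -0.   , -0.   ]), 'joint_efforts': array([ 0.0000e+00, -6.2326e+01,  2.5000e-02, -3.8989e+01, -6.1000e-02,
        4.0000e-02,  0.0000e+00]), 'tcp_pos': array([ 0.279, -0.559,  0.208]), 'ee_rot': array([ 0.973,  0.229, -0.   , -0.001]), 'ft_force': array([-0.112,  0.827,  0.189]), 'ft_torque': array([0.014, 0.014, 0.011]), 'grasp_force': np.float64(0.0), 'finger_gap': np.float64(1.002)}
scene [[446.4, 0.0, 288.0], [0.0, 446.4, 209.8], [0.0, 0.0, 1.0]] [[0.0962, 0.9954, -0.0013], [0.6719, -0.0659, -0.7377], [-0.7344, 0.07, -0.6751]] [-0.0767, -0.3173, 1.6333]
fixture [(0.88, array([319., 244.]), 1842), (0.71, array([225., 214.]), 1904), (0.6, array([313., 180.]), 1551)]
bar [(0.86, array([241., 294.]), 680), (0.78, array([323., 209.]), 185), (0.74, array([320., 244.]), 1867)]
spare_screw [(0.46, array([322., 211.]), 144), (0.42, array([276., 241.]), 192)]
screw_axis [(0.94, array([309., 181.]), 1518), (0.8, array([321., 245.]), 1855), (0.7, array([438., 186.]), 708), (0.57, array([228., 217.]), 1928)]
anvil [(0.51, array([305., 176.]), 123)]
top [[457.8, 0.0, 273.2], [0.0, 457.8, 210.3], [0.0, 0.0, 1.0]] [[-0.0023, -1.0, 0.0095], [-0.9965, 0.0015, -0.0839], [0.0839, -0.0097, -0.9964]] [-0.01, 0.5912, 1.5221]
fixture [(0.67, array([238., 272.]), 1191), (0.65, array([241., 197.]), 964), (0.65, array([312., 236.]), 1162)]
bar [(0.78, array([234., 222.]), 337), (0.57, array([304., 162.]), 387)]
spare_screw [(0.59, array([243., 195.]), 901), (0.5, array([275., 204.]), 56)]
screw_axis [(0.87, array([239., 274.]), 1250), (0.83, array([242., 195.]), 917), (0.7, array([312., 236.]), 1207)]
anvil [(0.78, array([305., 249.]), 301), (0.74, array([127., 244.]), 405), (0.59, array([238., 289.]), 271), (0.45, array([277., 205.]), 36)]
```

```bash
python3 - <<'E'
import cv2
a=cv2.imread("pics/scene0.png")[120:345,170:470];b=cv2.imread("pics/top0.png")[120:345,110:410]
cv2.imwrite("pics/a.png",cv2.resize(a,None,fx=2.66,fy=2.66,interpolation=2));cv2.imwrite("pics/b.png",cv2.resize(b,None,fx=2.66,fy=2.66,interpolation=2))
E
```

```text
(no output)
```

View pics/a.png

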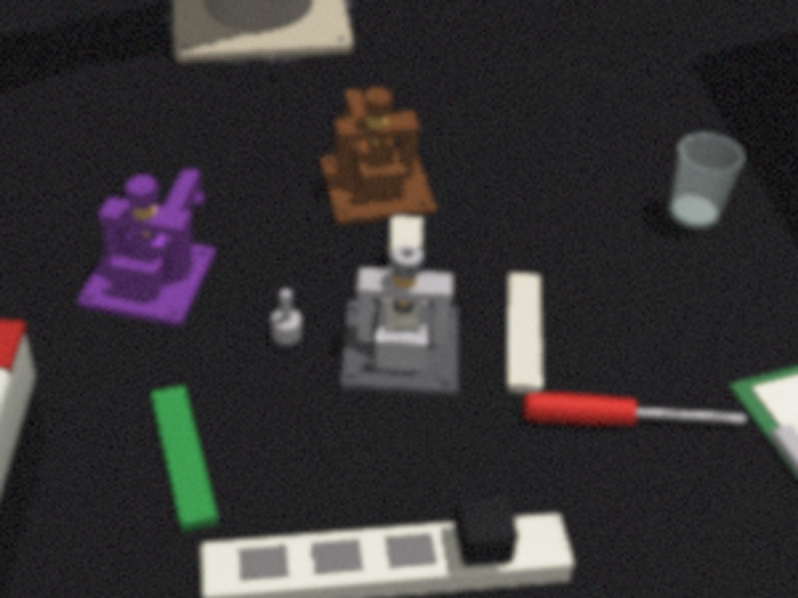

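View pics/b.png

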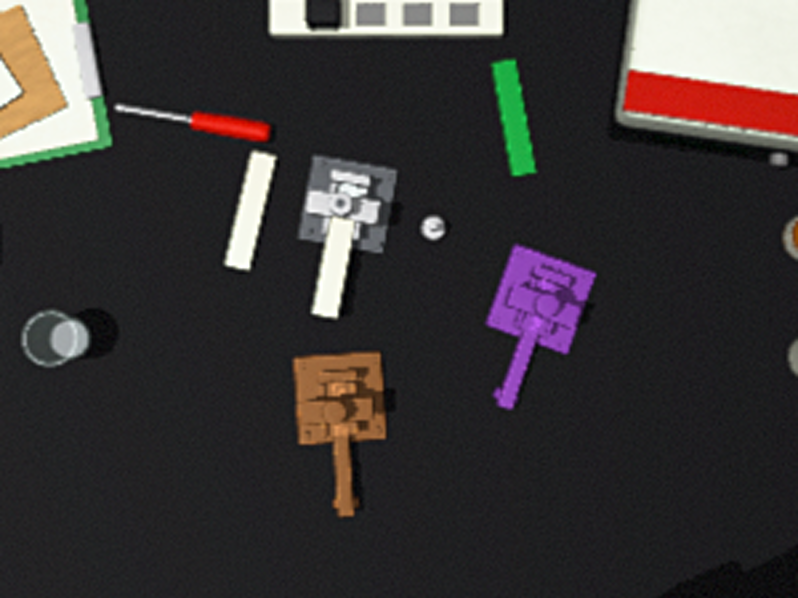

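The grey fixture is at about (342,205) in the top crop, with its bar sticking out towards the robot to (326,316). The purple and brown fixtures are decoys. The spare bar is to the left and the spare screw to the right.

```bash
cat > h.py <<'E'
from bench import env
import cv2,numpy as np
from scipy.spatial.transform import Rotation as Ro
def ray(s,uv,z):
    d=s["R"].T@np.linalg.inv(s["K"])@np.array([uv[0],uv[1],1.]);c=-s["R"].T@s["t"]
    return (c+d*(z-c[2])/d[2])
def todelta(p,yaw):  # target TCP pos, tool x yaw (tool down) -> shift in tool axes & turn about tool z, from measured pose
    o=env.get_obs();R=Ro.from_quat(o["ee_rot"]);x=R.as_matrix()[:,0];y0=np.arctan2(x[1],x[0])
    t=Ro.from_euler('z',yaw)*Ro.from_rotvec([np.pi,0,0])
    return np.round(R.inv().apply(np.array(p)-o["tcp_pos"])*1e3,1),np.round((R.inv()*t).as_rotvec(),3),np.round(o["qpos"],3)
E
python3 - <<'E'
from h import *
s=env.snapshot("top");im=s["img"]
f=lambda p:(p[0]/2.66+110,p[1]/2.66+120)
C=[ray(s,f(p),.01) for p in [(313,155),(398,170),(383,252),(299,238)]]
for c in C: print(np.round(c,4))
print("centre",np.mean(C,0), "yaws",[np.degrees(np.arctan2(*(C[a]-C[b])[1::-1])) for a,b in [(1,2),(0,3)]],[np.linalg.norm(C[a]-C[b]) for a,b in[(0,1),(1,2),(2,3),(3,0)]])
print("head",ray(s,f((341,203)),.119))
m=(im.min(2)>170).astype(np.uint8)
for d in env.cut_out("bar","top"):
    k=m*cv2.dilate(d["mask"].astype(np.uint8),np.ones((5,5)))
    r=cv2.minAreaRect(np.argwhere(k)[:,::-1].astype(np.float32));b=cv2.boxPoints(r)
    print("bar",d["confidence"],np.round(np.array(d["at"])),[np.round(ray(s,p,.046),4).tolist() for p in b])
E
```

```text
[0.703  0.1446 0.01  ]
[0.6834 0.035  0.01  ]
[0.5775 0.0542 0.01  ]
[0.5957 0.1618 0.01  ]
centre [0.63989264 0.09890069 0.01      ] yaws [np.float64(-10.273014718632307), np.float64(-9.144341239836137)] [np.float64(0.11128939129850386), np.float64(0.10764748034617212), np.float64(0.10915506312641177), np.float64(0.10874489543524588)]
head [0.6281605  0.10091554 0.119     ]
bar 0.82 [304. 161.] [[1.3184, 0.929, 0.046], [1.3184, 0.929, 0.046], [1.3184, 0.929, 0.046], [1.3184, 0.929, 0.046]]
bar 0.7 [236. 219.] [[0.4991, 0.1405, 0.046], [0.6254, 0.125, 0.046], [0.62, 0.0835, 0.046], [0.4937, 0.0993, 0.046]]
```

```bash
python3 - <<'E'
from h import *
s=env.snapshot("top")
f=lambda p:(p[0]/2.66+110,p[1]/2.66+120)
o=np.array([.628,.101]);y=np.radians(-9.7);u=np.array([np.cos(y),np.sin(y)]);v=np.array([-u[1],u[0]])
for p in [(312,315),(337,318),(325,316),(341,217),(352,219),(330,216)]:
    w=ray(s,f(p),.046)[:2]-o;print(np.round([w@u,w@v],4))
print(todelta([*(o-.118*u),.22],np.pi+y))
E
```

```text
[-0.1366  0.0176]
[-0.1351 -0.0138]
[-0.1352  0.0014]
[-0.0098  0.0031]
[-0.0099 -0.0109]
[-0.0108  0.017 ]
(array([ 511.8, -504.7,  -11.1]), array([ 0.   ,  0.   , -2.509]), array([ 1.085,  0.332, -0.065,  1.46 ,  0.022,  1.35 , -0.088]))
```

```bash
python3 -m pendant '[[[0.02,-0.02,-0.04,0,0,-0.1],[0.05,-0.05,-0.05,0,0,-0.22],[0.08,-0.08,-0.05,0,0,-0.34],[0.11,-0.11,-0.05,0,0,-0.46],[0.14,-0.14,-0.05,0,0,-0.58],[0.17,-0.17,-0.05,0,0,-0.7],[0.2,-0.2,-0.05,0,0,-0.82],[0.23,-0.23,-0.05,0,0,-0.94],[0.255,-0.255,-0.05,0,0,-1.06],[0.28,-0.28,-0.05,0,0,-1.18],[0.305,-0.305,-0.05,0,0,-1.3],[0.33,-0.33,-0.05,0,0,-1.42]]]' 0 20
python3 - <<'E'
from h import *
o=np.array([.628,.101]);y=np.radians(-9.7);u=np.array([np.cos(y),np.sin(y)])
print(todelta([*(o-.118*u),.22],np.pi+y))
E
```

```text
t: 1.75
tcp_pos: [0.4273, -0.1146, 0.2592]
ee_rot: [0.586, 0.81, -0.0, 0.001]
ft_force: [1.2, -1.2, 0.1]
finger_gap: 0.997
grasp_force: 0.0
(array([197.3, 153.9,  39.1]), array([-0.000e+00,  1.000e-03, -1.083e+00]), array([ 0.709, -0.08 , -0.513,  1.808, -0.039,  1.403,  0.522]))
```

```bash
python3 -m pendant '[[[0.025,0.02,0,0,0,-0.12],[0.05,0.04,0,0,0,-0.24],[0.075,0.06,0,0,0,-0.36],[0.1,0.08,0,0,0,-0.48],[0.125,0.1,0,0,0,-0.6],[0.15,0.12,0.01,0,0,-0.72],[0.175,0.14,0.02,0,0,-0.84],[0.197,0.154,0.03,0,0,-0.96],[0.197,0.154,0.039,0,0,-1.083],[0.197,0.154,0.039,0,0,-1.083],[0.197,0.154,0.039,0,0,-1.083]]]'
python3 - <<'E'
from h import *
o=np.array([.628,.101]);y=np.radians(-9.7);u=np.array([np.cos(y),np.sin(y)])
print(todelta([*(o-.118*u),.22],np.pi+y))
s=env.snapshot("wrist");cv2.imwrite("pics/w1.png",s["img"])
v=np.array([-u[1],u[0]])
for d in env.cut_out("bar","wrist"):print(d["confidence"],d["at"],d["mask"].sum())
import json;json.dump({k:s[k].tolist() for k in "KRt"},open("w1.json","w"))
E
```

```text
t: 2.67
tcp_pos: [0.5129, 0.1176, 0.2197]
ee_rot: [0.09, 0.996, -0.0, -0.0]
ft_force: [-1.5, 0.1, -0.3]
finger_gap: 1.003
grasp_force: 0.0
(array([ 1.8,  3. , -0.3]), array([-0.   , -0.001, -0.011]), array([ 0.406,  0.186, -0.798,  1.67 ,  0.136,  1.344,  0.976]))
```

View pics/w1.png

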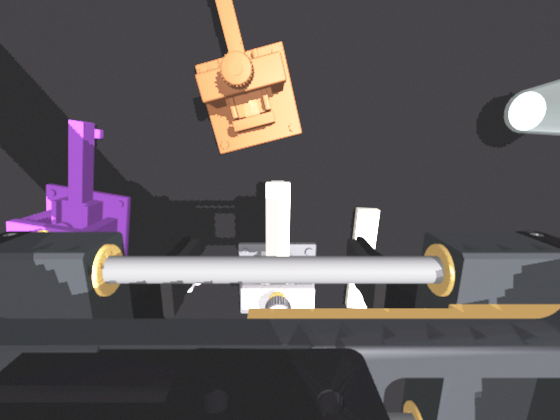

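The wrist view shows the bar's near end at (266–290, 182), with its sides running down to row 255. The plate's near edge is at row 243, columns 238–317. The bar lies nearly straight along the tool x axis.

```bash
python3 - <<'E'
from h import *
import json
s={k:np.array(v) for k,v in json.load(open("w1.json")).items()}
o=np.array([.628,.101]);y=np.radians(-9.7);u=np.array([np.cos(y),np.sin(y)]);v=np.array([-u[1],u[0]])
im=cv2.imread("pics/w1.png")
for r in (190,210,230,250):
    c=np.where(im[r,250:305].min(1)>150)[0]+250
    for e in (c[0]-.5,c[-1]+.5):
        w=ray(s,(e,r),.046)[:2]-o;print(r,e,np.round([w@u,w@v],4))
for p,z in [((278,182),.046),((238,243),.01),((317,243),.01)]:
    w=ray(s,p,z)[:2]-o;print(np.round([w@u,w@v],4))
E
```

```text
190 264.5 [-0.1231 -0.0138]
190 290.5 [-0.1228  0.0178]
210 265.5 [-0.0982 -0.013 ]
210 290.5 [-0.0978  0.0179]
230 265.5 [-0.0723 -0.0134]
230 289.5 [-0.072   0.0168]
250 264.5 [-0.0456 -0.0152]
250 304.5 [-0.0451  0.036 ]
[-0.1327  0.0027]
[-0.0425 -0.0534]
[-0.0413  0.0573]
```

```bash
python3 -m pendant '[[[0,0.002,0.03,0,0,0],[0,0.002,0.06,0,0,0],[0,0.002,0.09,0,0,0],[0,0.002,0.12,0,0,0],[0,0.002,0.14,0,0,0],[0,0.002,0.16,0,0,0],[0,0.002,0.175,0,0,0],[0,0.002,0.18,0,0,0],[0,0.002,0.18,0,0,0],[0,0.002,0.18,0,0,0]]]'
python3 - <<'E'
from h import *
o=np.array([.628,.101]);y=np.radians(-9.7);u=np.array([np.cos(y),np.sin(y)]);v=np.array([-u[1],u[0]])
print(todelta([*(o-.118*u+.002*v),.04],np.pi+y),env.get_obs()["ft_force"])
E
python3 -m pendant '[[[0,0,0,0,0,0],[0,0,0,0,0,0],[0,0,0,0,0,0],[0,0,0,0,0,0],[0,0,0,0,0,0],[0,0,0,0,0,0],[0,0,0,0,0,0],[0,0,0,0,0,0]]]' 130 5
python3 -m pendant '[[[0,0,0,0,0,0],[0,0,0,0,0,0],[0,0,0,0,0,0],[0,0,0,0,0,0]]]' 180 5
```

```text
t: 3.6
tcp_pos: [0.5142, 0.1197, 0.0409]
ee_rot: [0.089, 0.996, -0.0, 0.001]
ft_force: [-0.0, -0.9, 0.4]
finger_gap: 1.001
grasp_force: 0.0
(array([2.7, 2.7, 0.9]), array([ 0.   ,  0.001, -0.009]), array([ 0.328,  0.383, -0.747,  1.869,  0.306,  1.006,  0.844])) [-0.02267917 -0.94809473  0.35153846]
t: 4.27
tcp_pos: [0.5134, 0.1201, 0.0398]
ee_rot: [0.088, 0.996, -0.0, 0.0]
ft_force: [0.3, -0.1, 0.2]
finger_gap: 0.518
grasp_force: 0.0
t: 4.6
tcp_pos: [0.5135, 0.1201, 0.0398]
ee_rot: [0.088, 0.996, -0.0, 0.0]
ft_force: [0.1, -0.0, 0.1]
finger_gap: 0.319
grasp_force: 0.0
```

```bash
python3 - <<'E'
from h import *
s=env.snapshot("wrist");cv2.imwrite("pics/w2.png",s["img"]);print(env.get_obs()["finger_gap"],env.get_obs()["grasp_force"])
E
```

```text
0.3141055406104535 0.0
```

View pics/w2.png

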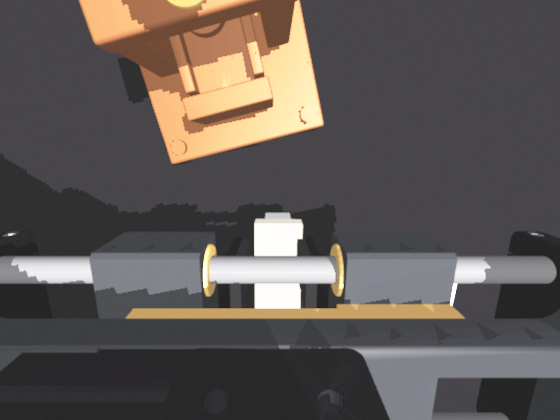

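The bar lies centred between the fingers (columns 254–302), which are not quite touching it. I'll close further.

```bash
python3 -m pendant '[[[0,0,0,0,0,0],[0,0,0,0,0,0],[0,0,0,0,0,0],[0,0,0,0,0,0],[0,0,0,0,0,0],[0,0,0,0,0,0]]]' 215 5
```

```text
t: 5.15
tcp_pos: [0.5135, 0.1201, 0.0398]
ee_rot: [0.088, 0.996, -0.0, 0.0]
ft_force: [0.5, 0.5, -0.8]
finger_gap: 0.161
grasp_force: 0.0
```

```bash
python3 - <<'E'
from h import *
s=env.snapshot("wrist");cv2.imwrite("pics/w3.png",s["img"]);o=env.get_obs();print(o["finger_gap"],o["grasp_force"])
R=Ro.from_quat(o["ee_rot"]).as_matrix()
for d in ([0,0,0],[0,0,.019],[.0095,0,.019],[-.0095,0,0.019],[0,.0435,0]):
    c=s["R"]@(o["tcp_pos"]+R@np.array(d))+s["t"];q=s["K"]@c;print(d,np.round(c,3),q[:2]/q[2])
print("cam",-s["R"].T@s["t"])
E
```

```text
0.15985815527807468 0.0
[0, 0, 0] [0.    0.02  0.186] [273.46868669 244.83760927]
[0, 0, 0.019] [0.    0.016 0.204] [273.44530647 235.45070458]
[0.0095, 0, 0.019] [0.    0.007 0.202] [273.44381193 222.45767745]
[-0.0095, 0, 0.019] [0.    0.025 0.207] [273.44676789 248.15578285]
[0, 0.0435, 0] [0.044 0.02  0.186] [341.41956232 244.82547572]
cam [0.44974592 0.13125702 0.21542226]
```

View pics/w3.png

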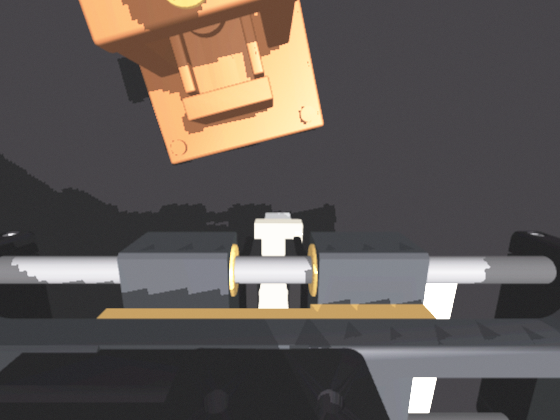

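```bash
python3 - <<'E'
from h import *
s=env.snapshot("scene");im=s["img"]
a=cv2.imread("pics/w3.png")[200:320,200:350]
b=im[150:270,270:390]
cv2.imwrite("pics/c.png",np.hstack([cv2.resize(a,(400,320),interpolation=2),cv2.resize(b,(400,400),interpolation=2)[:320]]))
E
```

```text
(no output)
```

View pics/c.png

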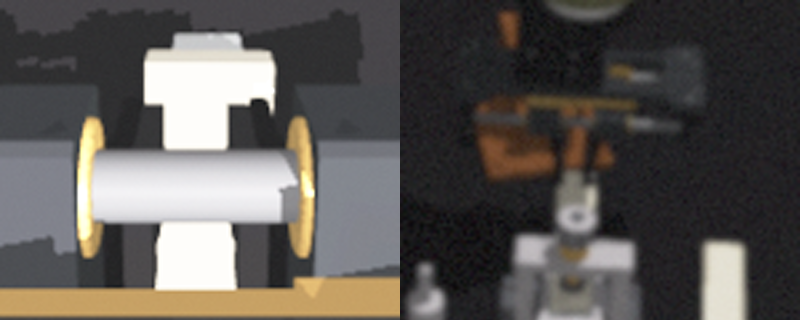

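```bash
python3 - <<'E'
from h import *
s=env.snapshot("scene");o=env.get_obs();R=Ro.from_quat(o["ee_rot"]).as_matrix()
P=lambda X:(lambda q:q[:2]/q[2])(s["K"]@(s["R"]@X+s["t"]))
og=np.array([.628,.101]);y=np.radians(-9.7);u=np.array([np.cos(y),np.sin(y)])
f=lambda q:np.round([(q[0]-270)/.3+400,(q[1]-150)/.3])
for dz in (.019,0,-.02,-.04,-.051,-.1): print("tool",dz,f(P(o["tcp_pos"]+R@np.array([0,0,dz]))))
for x in (-.134,-.115,-.1,-.05): print("bar",x,f(P(np.array([*(og+x*u),.046]))))
print("head",f(P(np.array([*og,.119]))))
E
```

```text
tool 0.019 [570. 204.]
tool 0 [571. 188.]
tool -0.02 [572. 170.]
tool -0.04 [573. 151.]
tool -0.051 [574. 141.]
tool -0.1 [577.  93.]
bar -0.134 [572. 168.]
bar -0.115 [572. 183.]
bar -0.1 [572. 195.]
bar -0.05 [570. 237.]
head [574. 213.]
```

```bash
python3 - <<'E'
from h import *
im=np.mean([env.snapshot("scene")["img"].astype(float) for _ in range(4)],0).astype(np.uint8)
a=im[180:225,300:345]
t=np.mean([env.snapshot("top")["img"].astype(float) for _ in range(4)],0).astype(np.uint8)[185:245,215:265]
cv2.imwrite("pics/d.png",np.hstack([cv2.resize(a,(500,500),interpolation=0),cv2.resize(t,(300,500),interpolation=0)]))
E
```

```text
(no output)
```

View pics/d.png

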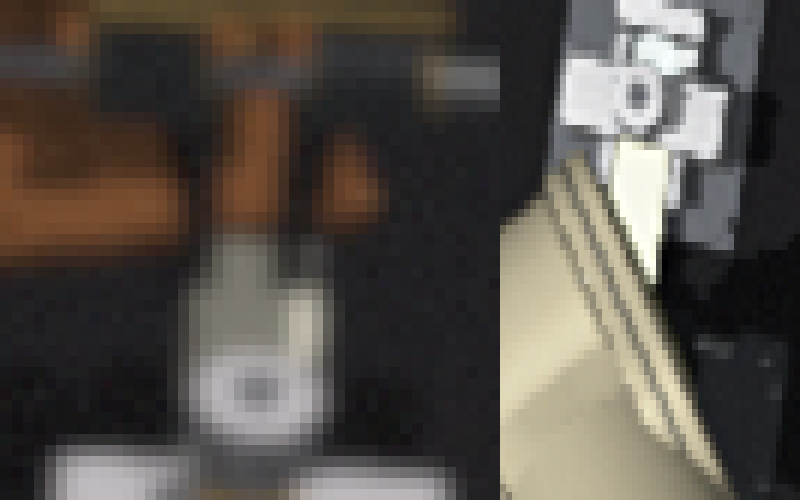

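The pads closed past the bar's 30 mm width with no contact, and in the pictures the fingertips appear to stand above the bar. I'll open, go down a little while watching the force, and try again.

```bash
python3 -m pendant '[[[0,0,0,0,0,0],[0,0,0,0,0,0],[0,0,0,0,0,0],[0,0,0,0,0,0],[0,0.002,0,0,0,0],[0,0.002,0.004,0,0,0],[0,0.002,0.008,0,0,0],[0,0.002,0.01,0,0,0],[0,0.002,0.01,0,0,0]]]' 120 5
python3 -m pendant '[[[0,0,0,0,0,0],[0,0,0,0,0,0],[0,0,0,0,0,0],[0,0,0,0,0,0],[0,0,0,0,0,0],[0,0,0,0,0,0]]]' 185 5
python3 - <<'E'
from h import *
s=env.snapshot("wrist");cv2.imwrite("pics/w4.png",cv2.resize(s["img"][190:320,180:370],None,fx=4,fy=4,interpolation=2));o=env.get_obs();print(o["finger_gap"],o["grasp_force"],o["ft_force"])
E
```

```text
t: 6.45
tcp_pos: [0.5133, 0.1219, 0.0291]
ee_rot: [0.088, 0.996, -0.0, -0.001]
ft_force: [-1.2, -0.5, -0.3]
finger_gap: 0.528
grasp_force: 0.0
t: 6.95
tcp_pos: [0.5139, 0.1221, 0.03]
ee_rot: [0.088, 0.996, -0.0, 0.0]
ft_force: [0.5, -0.1, 0.8]
finger_gap: 0.343
grasp_force: 5.0
0.3418974519121485 5.000345483422279 [ 0.31953257 -0.26029698  0.63134291]
```

View pics/w4.png

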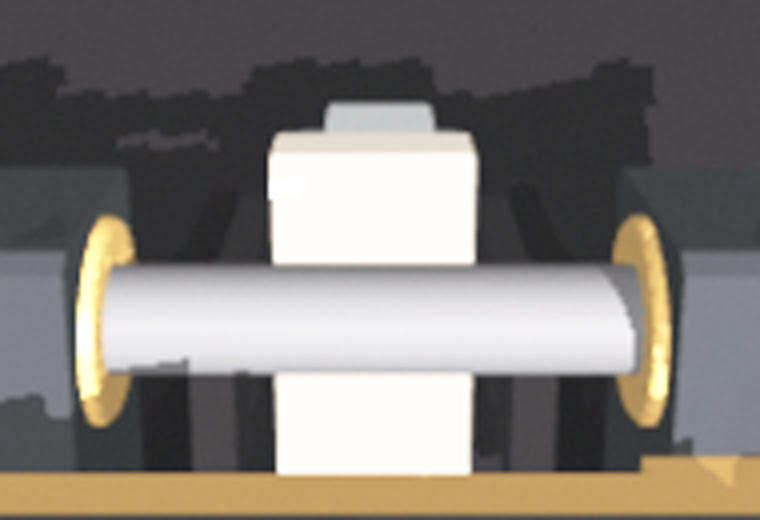

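Gripped now: the gap is 29.8 mm at 5 N. I'll slide the bar in by its measured shortfall of about 20 mm, in small steps.

```bash
python3 -m pendant '[[[-0.002,0,0,0,0,0],[-0.004,0,0,0,0,0],[-0.006,0,0,0,0,0],[-0.008,0,0,0,0,0],[-0.01,0,0,0,0,0],[-0.012,0,0,0,0,0],[-0.013,0,0,0,0,0],[-0.014,0,0,0,0,0],[-0.015,0,0,0,0,0],[-0.015,0,0,0,0,0]]]'
python3 -m pendant '[[[-0.0005,0,0,0,0,0],[-0.001,0,0,0,0,0],[-0.0015,0,0,0,0,0],[-0.002,0,0,0,0,0],[-0.002,0,0,0,0,0]]]'
python3 - <<'E'
from h import *
og=np.array([.628,.101]);y=np.radians(-9.7);u=np.array([np.cos(y),np.sin(y)]);v=np.array([-u[1],u[0]])
s=env.snapshot("wrist");o=env.get_obs();w=o["tcp_pos"][:2]-og;print(w@u,w@v,o["ft_force"],o["ft_torque"],o["ft_force"][:2]@u)
g=s["img"].astype(float).mean(2)[200:250,265:290].mean(1);print(np.round(g).astype(int))
g=cv2.cvtColor(cv2.imread("pics/w3.png"),6).astype(float)
E
```

```text
t: 7.83
tcp_pos: [0.5288, 0.1195, 0.0299]
ee_rot: [0.088, 0.996, 0.0, 0.0]
ft_force: [-1.6, 0.1, 4.3]
finger_gap: 0.343
grasp_force: 5.0
t: 8.25
tcp_pos: [0.5306, 0.1192, 0.0299]
ee_rot: [0.088, 0.996, -0.0, 0.0]
ft_force: [-2.3, -0.6, 4.9]
finger_gap: 0.34
grasp_force: 5.0
-0.09910247904351532 0.001466106865319877 [-1.90410973  0.84519819  5.92286057] [0.23161969 0.43503252 0.00671328] -2.019294488598547
[255 255 255 255 255 255 255 255 255 253 249 246 246 246 246 246 246 245
 245 245 245 245 242 229 217 218 219 221 244 252 252 252 252 252 252 252
 252 252 252 252 252 252 252 252 252 252 252 252 252 252]
```

```bash
python3 -m pendant '[[[0,0,-0.0003,0,0,0],[-0.0005,0,-0.0003,0,0,0],[-0.001,0,-0.0003,0,0,0],[-0.001,0,-0.0003,0,0,0]]]' | grep -E "tcp|force"
python3 -m pendant '[[[-0.0005,0,0,0,0,0],[-0.001,0,0,0,0,0],[-0.001,0,0,0,0,0]]]'| grep -E "tcp|force"
python3 - <<'E'
from h import *
s=env.snapshot("wrist");print(np.round(s["img"].astype(float).mean(2)[220:231,265:290].mean(1)).astype(int))
E
```

```text
tcp_pos: [0.5316, 0.1186, 0.03]
ft_force: [-0.2, 0.4, -0.3]
grasp_force: 5.0
tcp_pos: [0.5326, 0.1185, 0.03]
ft_force: [1.6, -0.7, -0.9]
grasp_force: 5.0
[245 245 243 230 217 218 219 221 244 251 252]
```

```bash
for i in 1 ; do python3 -m pendant '[[[-0.0005,0,0,0,0,0],[-0.001,0,0,0,0,0],[-0.001,0,0,0,0,0]]]'| grep -E "tcp|_force"; done
python3 -m pendant '[[[-0.0005,0,0,0,0,0],[-0.001,0,0,0,0,0],[-0.001,0,0,0,0,0]]]'| grep -E "tcp|_force"
python3 - <<'E'
from h import *
s=env.snapshot("wrist");print(np.round(s["img"].astype(float).mean(2)[220:231,265:290].mean(1)).astype(int))
E
```

```text
tcp_pos: [0.5332, 0.1186, 0.03]
ft_force: [-1.6, 0.1, -1.1]
grasp_force: 5.0
tcp_pos: [0.5334, 0.1186, 0.0299]
ft_force: [-5.6, 0.6, 2.7]
grasp_force: 5.0
[246 246 237 221 218 218 219 233 248 252 252]
```

The bar has met the stop: the force rose to 5.6 N, the pads began to slip, and travel is about 20 mm as expected. Now release, rise, and turn the wrist back for the screw.

```bash
python3 -m pendant '[[[0,0,0,0,0,0],[0,0,0,0,0,0],[0,0,0,0,0,0],[0,0,0,0,0,0],[0,0,-0.03,0,0,0],[0,0,-0.06,0,0,0],[0,0,-0.1,0,0,0],[0,0,-0.14,0,0,0],[0,0,-0.17,0,0,0],[0,0,-0.19,0,0,0],[0,0,-0.19,0,0,0],[0,0,-0.19,0,0,0]]]' 0 5
python3 - <<'E'
from h import *
s=env.snapshot("wrist");o=env.get_obs();print(o["qpos"],o["ee_rot"])
cv2.imwrite("pics/w5.png",s["img"][150:420])
import json;json.dump({k:s[k].tolist() for k in "KRt"},open("w5.json","w"))
E
```

```text
t: 10.48
tcp_pos: [0.5352, 0.1185, 0.2212]
ee_rot: [0.088, 0.996, 0.0, 0.001]
ft_force: [-1.0, 0.2, 0.3]
finger_gap: 0.991
grasp_force: 0.0
[ 0.38442152  0.23952324 -0.79275702  1.61930866  0.17432994  1.35553675
  0.96335617] [ 8.78957268e-02  9.96129649e-01 -1.62316114e-04  1.95025425e-04]
```

View pics/w5.png

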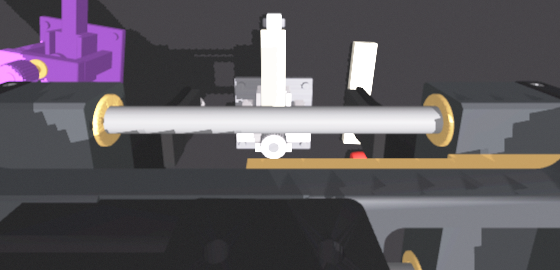

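```bash
python3 - <<'E'
from h import *
import json
s={k:np.array(v) for k,v in json.load(open("w5.json")).items()}
im=cv2.imread("pics/w5.png");og=np.array([.628,.101]);y=np.radians(-9.7);u=np.array([np.cos(y),np.sin(y)]);v=np.array([-u[1],u[0]])
F=lambda p,z:(lambda w:np.round([w@u,w@v],4))(ray(s,p,z)[:2]-og)
for r in (40,60,80):
    c=np.where(im[r,245:300].min(1)>180)[0]+245;print(r,c[0],c[-1],F(((c[0]+c[-1])/2,r+150),.046))
print("near",F((273.5,180),.046),"head",F((273,297),.119),F((257,297),.119),F((289,297),.119))
for p in [(235,228),(312,228)]:print(F(p,.01))
for r in range(134,160,3):print(r,(im[r,245:305:2].mean(1)).astype(int))
print(todelta([*og,.20],y+np.pi+1.5))
E
```

```text
40 261 285 [-0.1004  0.0013]
60 261 285 [-0.0753  0.0011]
80 261 299 [-0.0492  0.0097]
near [-0.1126  0.0019] head [0.0022 0.0005] [ 0.0021 -0.0165] [0.0023 0.0175]
[-0.0413 -0.052 ]
[-0.0405  0.055 ]
134 [255 255 255 255 254 232 232 233 186 125 137 144 177 192 198 188 202 145
 160 164 242 255 255 255 255 255 255 255 255 255]
137 [255 255 255 255 250 238 237 238 115 133 219 255 255 255 255 255 255 255
 248 168 131 255 255 255 255 255 255 255 255 255]
140 [255 255 255 255 255 237 238 228 133 255 255 255 255 255 255 255 255 255
 255 255 168 255 255 255 255 255 255 255 255 255]
143 [205 225 224 224 224 252 255 252 250 255 255 255 255 247 233 246 255 255
 255 255 255 247 254 251 223 222 222 177 194 227]
146 [229 230 229 229 229 255 255 255 255 255 255 255 229 229 227 226 229 255
 255 255 255 255 255 255 227 227 227 227 222 227]
149 [ 90  90  90  90  91 255 255 255 255 255 255 255 227 228 229 229 228 255
 255 255 255 255 255 255 102 103 108 110 110 110]
152 [ 72  71  71  70  70  75  84  85 179 255 255 255 255 255 253 255 255 255
 255 255 180 105 107  87  70  72  70  71  71  71]
155 [ 70  72  70  72  72  72  71  70  72  81 255 255 255 255 255 255 255 255
 255 155  71  72  72  71  71  72  71  71  73  71]
158 [ 71 100 127 125 126 124 126 125 135 134 127 131 197 254 254 253 245 141
 125 126 126 125 126 126 125 125 124 126 137 136]
(array([-95. ,  -0.5,  19.9]), array([-1.000e-03,  0.000e+00, -1.507e+00]), array([ 0.384,  0.24 , -0.793,  1.619,  0.174,  1.356,  0.963]))
```

```bash
python3 -m pendant '[[[-0.008,0,0,0,0,-0.12],[-0.016,0,0,0,0,-0.24],[-0.024,0,0,0,0,-0.36],[-0.032,0,0,0,0,-0.48],[-0.04,0,0,0,0,-0.6],[-0.05,0,0,0,0,-0.72],[-0.06,0,0,0,0,-0.84],[-0.07,0,0,0,0,-0.96],[-0.08,0,0,0,0,-1.08],[-0.0963,0.0003,0.01,0,0,-1.2],[-0.0963,0.0003,0.02,0,0,-1.32],[-0.0963,0.0003,0.02,0,0,-1.44]]]' 0 5
python3 -m pendant '[[[0,0,0,0,0,0],[0,0,0,0,0,0],[0,0,0,0,0,0]]]'
python3 - <<'E'
from h import *
og=np.array([.628,.101]);y=np.radians(-9.7);u=np.array([np.cos(y),np.sin(y)]);v=np.array([-u[1],u[0]])
print(todelta([*(og+.0013*u+.0008*v),.20],y+np.pi+1.44))
E
```

```text
t: 11.53
tcp_pos: [0.6285, 0.1011, 0.196]
ee_rot: [-0.593, 0.805, 0.001, -0.002]
ft_force: [-0.4, -1.0, 0.0]
finger_gap: 0.998
grasp_force: 0.0
t: 11.78
tcp_pos: [0.6292, 0.1019, 0.1998]
ee_rot: [-0.589, 0.808, 0.0, -0.0]
ft_force: [-0.5, -0.1, 0.5]
finger_gap: 1.002
grasp_force: 0.0
(array([ 0.2, -0.3, -0.2]), array([ 0.  , -0.  , -0.01]), array([ 0.436,  0.532, -0.954,  1.4  ,  0.431,  1.428,  2.32 ]))
```

```bash
python3 -m pendant '[[[0,0,0.03,0,0,0],[0,0,0.06,0,0,0],[0,0,0.08,0,0,0],[0,0,0.095,0,0,0],[0,0,0.105,0,0,0],[0,0,0.112,0,0,0],[0,0,0.117,0,0,0],[0,0,0.117,0,0,0],[0,0,0.117,0,0,0]]]' 0 10
python3 -m pendant '[[[0,0,0,0,0,0],[0,0,0,0,0,0],[0,0,0,0,0,0],[0,0,0,0,0,0],[0,0,0,0,0,0],[0,0,0,0,0,0],[0,0,0,0,0,0],[0,0,0,0,0,0],[0,0,0,0,0,0],[0,0,0,0,0,0]]]' 175 10
python3 -c "
from h import *
s=env.snapshot('wrist');cv2.imwrite('pics/w6.png',s['img']);o=env.get_obs();print(o['qpos'],o['ft_torque'])"
```

```text
t: 12.53
tcp_pos: [0.6298, 0.1021, 0.0839]
ee_rot: [-0.591, 0.807, -0.0, 0.0]
ft_force: [0.1, -0.3, -0.3]
finger_gap: 1.006
grasp_force: 0.0
t: 13.37
tcp_pos: [0.6293, 0.1018, 0.0831]
ee_rot: [-0.591, 0.807, -0.0, -0.0]
ft_force: [-0.2, 0.4, -0.7]
finger_gap: 0.354
grasp_force: 0.0
[ 0.41757649  0.62513415 -0.90413614  1.53362082  0.50925919  1.23288724
  2.26909433] [ 0.1285985  -0.02253596 -0.01075326]
```

View pics/w6.png

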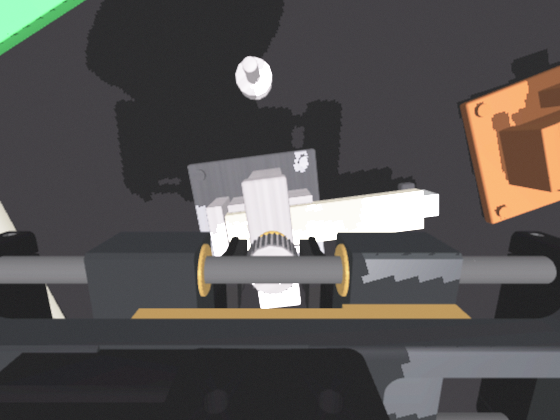

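The fingers straddle the knurled head at columns 247–297, above the bridge. Now close on it.

```bash
python3 -m pendant '[[[0,0,0,0,0,0],[0,0,0,0,0,0],[0,0,0,0,0,0],[0,0,0,0,0,0],[0,0,0,0,0,0]]]' 195 10
python3 -m pendant '[[[0,0,0,0,0,0],[0,0,0,0,0,0],[0,0,0,0,0,0]]]' 195 25
python3 -c "
from h import *
o=env.get_obs();R=Ro.from_quat(o['ee_rot']);print(o['ft_torque'],R.inv().apply(o['ft_force']))"
```

```text
t: 13.83
tcp_pos: [0.6297, 0.1017, 0.0833]
ee_rot: [-0.591, 0.807, -0.0, 0.0]
ft_force: [2.1, 0.1, -0.9]
finger_gap: 0.315
grasp_force: 10.0
t: 14.08
tcp_pos: [0.6296, 0.1017, 0.0833]
ee_rot: [-0.591, 0.807, -0.0, 0.0]
ft_force: [4.3, -0.8, -1.0]
finger_gap: 0.315
grasp_force: 25.0
[ 0.02280083 -0.940336   -0.0219055 ] [-0.53894848 -4.37595967  1.00293383]
```

```bash
python3 -m pendant '[[[0,-0.001,0,0,0,0],[0,-0.001,0.0001,0,0,0.1],[0,-0.001,0.0002,0,0,0.2],[0,-0.001,0.0004,0,0,0.3],[0,-0.001,0.0005,0,0,0.4],[0,-0.001,0.0006,0,0,0.5],[0,-0.001,0.0006,0,0,0.5]]]'
cat > q.py <<'E'
from h import *
o=env.get_obs();R=Ro.from_quat(o['ee_rot']);x=R.as_matrix()[:,0];print('T',np.round(o['ft_torque'],3),'Ftool',np.round(R.inv().apply(o['ft_force']),1),'yaw',round(float(np.arctan2(x[1],x[0])),3),'q7',round(o['qpos'][6],2))
E
python3 q.py
```

```text
t: 14.67
tcp_pos: [0.6297, 0.1018, 0.0826]
ee_rot: [-0.371, 0.929, 0.0, -0.001]
ft_force: [-1.3, -0.2, 1.4]
finger_gap: 0.315
grasp_force: 25.0
T [0.26  0.114 0.047] Ftool [ 1.1  0.8 -1.4] yaw -2.382 q7 1.8
```

```bash
python3 -m pendant '[[[0,0,0.0001,0,0,0.1],[0,0,0.0003,0,0,0.2],[0,0,0.0004,0,0,0.3],[0,0,0.0005,0,0,0.4],[0,0,0.0006,0,0,0.5],[0,0,0.0008,0,0,0.6],[0,0,0.0009,0,0,0.7],[0,0,0.0009,0,0,0.7]]]' >/dev/null; python3 q.py
python3 -m pendant '[[[0,0,0.0001,0,0,0.1],[0,0,0.0003,0,0,0.2],[0,0,0.0003,0,0,0.2]]]' >/dev/null; python3 q.py
python3 -m pendant '[[[0,0,0.0001,0,0,0.1],[0,0,0.0003,0,0,0.2],[0,0,0.0003,0,0,0.2]]]' >/dev/null; python3 q.py
```

```text
T [0.413 0.175 0.047] Ftool [ 2.2  1.2 -2. ] yaw -3.078 q7 1.16
T [0.487 0.249 0.084] Ftool [ 2.   0.9 -2.5] yaw 3.007 q7 0.98
T [0.523 0.314 0.066] Ftool [ 2.3  1.4 -2.6] yaw 2.809 q7 0.79
```

```bash
sed -i '2i T=[]\nfor _ in range(4): env.snapshot("top"); T.append(env.get_obs()["ft_torque"][2])\nprint("Tz",np.round(T,3),round(float(np.mean(T)),3))' q.py; python3 q.py
python3 -m pendant '[[[0.0005,0.0003,0,0,0,0.1],[0.0005,0.0003,0.0002,0,0,0.2],[0.0005,0.0003,0.0002,0,0,0.2]]]' >/dev/null; python3 q.py
python3 -m pendant '[[[0,0,0.0001,0,0,0.1],[0,0,0.0002,0,0,0.15],[0,0,0.0002,0,0,0.15]]]' >/dev/null; python3 q.py
```

```text
Tz [0.06  0.023 0.093 0.004] 0.045
T [0.65  0.548 0.004] Ftool [ 5.   1.7 -4.7] yaw 2.812 q7 0.8
Tz [ 0.044  0.023 -0.002  0.062] 0.032
T [0.583 0.232 0.062] Ftool [ 1.7  0.9 -2.9] yaw 2.61 q7 0.61
Tz [0.05  0.061 0.078 0.064] 0.063
T [0.777 0.108 0.064] Ftool [ 3.1  1.7 -2.8] yaw 2.459 q7 0.47
```

```bash
sed -i 's/range(4)/range(6)/' q.py
for i in 1; do python3 -m pendant '[[[0.0006,0.0004,0,0,0,0.1],[0.0006,0.0004,0.0001,0,0,0.2],[0.0006,0.0004,0.0001,0,0,0.2]]]' >/dev/null; python3 q.py; done
python3 -m pendant '[[[0,0,0.0001,0,0,0.1],[0,0,0.0002,0,0,0.2],[0,0,0.0002,0,0,0.2]]]' >/dev/null; python3 q.py
```

```text
Tz [0.025 0.062 0.005 0.018 0.05  0.064] 0.037
T [ 0.236 -0.495  0.064] Ftool [ 0.4  0.9 -0.4] yaw 2.258 q7 0.28
Tz [ 0.074  0.02   0.051 -0.004  0.045  0.032] 0.036
T [ 0.052 -0.835  0.032] Ftool [-2.2  2.   0.8] yaw 2.058 q7 0.09
```

```bash
python3 -m pendant '[[[0,0.0004,0.0001,0,0,0.1],[0,0.0004,0.0003,0,0,0.2],[0,0.0004,0.0003,0,0,0.2]]]' | head -2; python3 q.py
python3 -m pendant '[[[0,0,0.0001,0,0,0.1],[0,0,0.0003,0,0,0.2],[0,0,0.0003,0,0,0.2]]]' >/dev/null; python3 q.py
```

```text
t: 18.28
tcp_pos: [0.63, 0.1024, 0.08]
Tz [0.046 0.071 0.025 0.049 0.012 0.045] 0.041
T [-0.394 -0.456  0.045] Ftool [-2.6  1.  -0.1] yaw 1.858 q7 -0.1
Tz [0.111 0.055 0.103 0.083 0.092 0.112] 0.093
T [-0.822 -0.365  0.112] Ftool [-2.5  0.5 -1.1] yaw 1.658 q7 -0.28
```

```bash
python3 -m pendant '[[[-0.0004,0,0.0001,0,0,0.05],[-0.0004,0,0.0001,0,0,0.1],[-0.0004,0,0.0001,0,0,0.1]]]' >/dev/null; python3 q.py
python3 -m pendant '[[[0,0,0,0,0,0.04],[0,0,0.0001,0,0,0.08],[0,0,0.0001,0,0,0.08]]]' >/dev/null; python3 q.py
```

```text
Tz [0.06  0.089 0.113 0.083 0.106 0.125] 0.096
T [-0.622 -0.215  0.125] Ftool [-2.3 -0.  -3.9] yaw 1.557 q7 -0.38
Tz [0.11  0.124 0.129 0.11  0.106 0.137] 0.119
T [-0.687 -0.163  0.137] Ftool [-2.4 -0.2 -4.7] yaw 1.477 q7 -0.45
```

```bash
sed -i 's/range(6)/range(10)/' q.py; python3 -m pendant '[[[-0.0003,0,0,0,0,0.05],[-0.0003,0,0,0,0,0.1],[-0.0003,0,0,0,0,0.1]]]' ; python3 q.py
```

```text
t: 20.48
tcp_pos: [0.6302, 0.1024, 0.0797]
ee_rot: [0.773, 0.634, 0.0, 0.0]
ft_force: [-0.3, -1.6, 5.1]
finger_gap: 0.317
grasp_force: 25.0
Tz [0.11  0.175 0.161 0.164 0.135 0.149 0.174 0.137 0.166 0.144] 0.151
T [-0.494 -0.293  0.144] Ftool [-0.5  0.8 -5. ] yaw 1.378 q7 -0.54
```

Resistance has clearly risen to about 0.155 N m, in the middle of the finger-tight range. Let go and rise.

```bash
python3 -m pendant '[[[0,0,0,0,0,0],[0,0,0,0,0,0],[0,0,0,0,0,0],[0,0,0,0,0,0],[0,0,0,0,0,0],[0,0,-0.01,0,0,0],[0,0,-0.03,0,0,0],[0,0,-0.06,0,0,0],[0,0,-0.1,0,0,0],[0,0,-0.13,0,0,0],[0,0,-0.13,0,0,0],[0,0,-0.13,0,0,0]]]' 0 25
python3 - <<'E'
from h import *
s=env.snapshot("wrist");o=env.get_obs();print(o["ft_force"])
for d in env.cut_out("bar","wrist"):print(d["confidence"],d["at"],d["mask"].sum())
# outline check: bar near end in fixture frame (z=.046)
og=np.array([.628,.101]);y=np.radians(-9.7);u=np.array([np.cos(y),np.sin(y)]);v=np.array([-u[1],u[0]])
P=lambda X:(lambda q:q[:2]/q[2])(s["K"]@(s["R"]@X+s["t"]))
for x in range(-126,-99,3):
    p=P(np.array([*(og+x/1e3*u+.001*v),.046]));c,r=np.round(p).astype(int)
    print(x-2,(c,r),s["img"][r,c] if 0<=r<420 and 0<=c<560 else None)
E
```

```text
t: 21.98
tcp_pos: [0.6311, 0.1026, 0.2125]
ee_rot: [0.773, 0.635, 0.002, 0.001]
ft_force: [-0.4, -0.3, -1.0]
finger_gap: 0.99
grasp_force: 0.0
[-0.37700647  0.30680307 -0.05644718]
0.86 [223.1, 196.1] 2525
-128 (np.int64(164), np.int64(201)) [50 49 50]
-125 (np.int64(167), np.int64(201)) [226 226 225]
-122 (np.int64(169), np.int64(201)) [227 225 225]
-119 (np.int64(172), np.int64(200)) [225 224 223]
-116 (np.int64(174), np.int64(200)) [226 224 224]
-113 (np.int64(177), np.int64(200)) [231 241 245]
-110 (np.int64(179), np.int64(200)) [229 240 244]
-107 (np.int64(182), np.int64(200)) [229 240 244]
-104 (np.int64(184), np.int64(200)) [229 240 244]
```

The bar's near end is at about -115 mm, fully home, and nothing is touching it.

```bash
python3 -c "
from bench import env
print(env.job_done())"
```

```text
the job is handed in; nothing more can be done
None
```

I slid the bar in to the end stop, tightened the thumbscrew clockwise to about 0.155 N m (finger-tight), let go clear of everything, and handed the job in at about 22 s; no verdict came back.

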